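Clamp a plum cup in the hold-down jig

TASK

Push the lidded cup of plums that stands alone on the open table, nearest the robot, through the flared mouth of the grey jig until it is fully home against the back stop; then push the jig's clamp lever over its centre so that it snaps down and its rubber pad presses on the cup's lid. Only push: the cup must not be lifted or tipped, it must be home before the lever goes over, and the other things on the table stay where they are.

Things in the scene. Friction and masses are not known exactly. Their poses are not given: they have to be found in the camera images.
- cup: The work piece: round clear cup of pinkish plums with a flat clear lid, loose; 52 mm high, 113 mm across at the rim (z 42 to 52 mm, its widest part, which an upright finger meets first), tapering downwards, 0.12 to 0.26 kg. Origin at the centre of its underside, z up. Starts before the jig's mouth, off its centre line.
- jig: Fixed grey U-shaped fence 50 mm high with a clamp; the cup slides on the table between its walls. Origin on the table where the centre of a fully seated cup lies; +x is the push-in direction, z up. Stop face at x = +57 mm; side walls' inner faces y = +-58.5, outer +-78.5 mm, from x = -20 mm to the stop. The clamp's foot stands outside the -y wall, out to y = -120 mm.
- jig_mouth (a point): Middle of the jig's open mouth on the table, at [-43, 0, 0] mm in the jig's frame. From the side walls' ends (x = -20 mm) the walls flare outwards to x = -43 mm, where the opening is 146 mm wide (172 mm outside). The mouth points roughly to the robot's left; the lever stands on the jig's side that is nearer the robot.
- clamp_hinge (a point): Fixed hinge pin of the clamp lever, at [0, -92, 70] mm in the jig's frame; the hinge line runs along the jig's x.
- clamp_grip (a point): Centre of the lever's black cross grip, a bar 44 mm long and 16 mm thick, parallel to the jig's x, 145 mm from the hinge. With the lever open it leans away from the nest: 83 mm beyond the hinge towards the jig's -y and 189 mm above the table; upright it is 215 mm; down on a seated cup it is level with the hinge, 70 mm above the table at jig y = +53 mm (with no cup below it sinks to 53 mm).
- clamp: Clamp lever: steel bar with the cross grip at its end and, 92 mm from the hinge on its inner side, a round rubber pad 34 mm across. Origin on the hinge pin. Starts leaning 35 degrees outwards (to the jig's -y). An over-centre spring holds it on the side it is on: 2 to 3 N at the grip towards the jig's +y brings it some 10 degrees past upright, then it snaps down by itself in about a second.
- empty_cup: Bystander: the same lidded cup but empty and clear, 113 mm across, 52 mm high, loose. Origin at the centre of its underside.
- nested_cups: Bystander: nested empty clear cups, 111 mm across, 76 mm high, loose. Origin at the centre of the underside.
- tape: Bystander: roll of packing tape lying flat, 83 mm across, 24 mm high, loose. Origin at the centre of its underside.
- shaker: Bystander: salt shaker jar, 45 mm across, 106 mm high, loose. Origin at the centre of its underside.

How it is judged (in metres and radians):
On the way:
1. the cup is fully home in the jig, flat on the table, while the lever is still open (horizontal distance between cup and jig below 0.006 m and height (world z) of cup below 0.004 m and y of clamp_grip in the frame of jig below -0.14 m), for 0.2 s.
At the end, for the whole second after the job is handed in: The cup stands flat (tilt under 0.05 rad) with its centre within 6 mm of the seat's centre, the lever lies down across it (cross grip 62 to 82 mm above the table on the nest's far side) and its pad presses on the cup with more than 1.5 N; cup at rest, bystanders within 20 mm of their starts (horizontal distance between cup and jig below 0.006 m and height (world z) of cup below 0.004 m and angle between cup's own z axis and vertical below 0.05 rad and y of clamp_grip in the frame of jig above 0.04 m and height (world z) of clamp_grip between 0.062 and 0.082 m and contact force between clamp and cup above 1.5 N and linear speed of cup below 0.01 m/s and distance of each of empty_cup, nested_cups, tape, shaker from where it was at the start of the episode below 0.02 m); the robot touches nothing.
It fails at once if the cup is lifted off the table (height (world z) of cup above 0.015 m).
It fails at once if the cup is tipped (angle between cup's own z axis and vertical above 0.3 rad).
It fails at once if the lever goes over before the cup is home (y of clamp_grip in the frame of jig above -0.04 m and horizontal distance between cup and jig above 0.012 m).
It fails at once if a bystander is moved (distance of any of empty_cup, nested_cups, tape, shaker from where it was at the start of the episode above 0.02 m).
It also fails if it takes over 66 s, if anything falls off the work surface, if the arm or the gripper's body presses on something with over 40 N, if the wrist force passes 120 N, or if a joint passes its speed limit or range.

ROBOT

A 6-joint arm with a two-finger parallel gripper is mounted at the origin on a cart in front of the work surface, level with it; the furniture and walls round the work are solid. World frame = base frame: x ahead of the robot, y to its left, z up, the work surface at z = 0. Lengths are in mm, angles in rad, forces in N, time in s.
With the tool pointing down it reaches from about 400 to 925 mm from the base axis. Payload 3.4 kg.
Tool frame: the origin (TCP) lies between the finger pads; the fingertips stand 17 mm ahead of it and the grasp point (between the pads) lies 2 mm behind it; z points along the fingers, y is the line along which they close (so a half turn about z gives the same grasp; the last joint's range is limited). The gripper opens to 85 mm and grips with 20 to 120 N. Pads are 22 mm wide; open, the fingers measure 114 mm over their backs; the gripper's body (76 mm by 85 mm) begins 54 mm behind the grasp point. The pads swing forward as they close: fully open they stand 13 mm farther back than shut.
Start: joints at [1.101, 0.307, 1.506, -0, 1.328, -0.073], TCP at [222.243, 530.32, 248.305] pointing down, gripper open.
Joint ranges: [-3.12, 3.12], [-1.05, 2.28], [0.14, 2.33], [-1.42, 4.57], [0.1, 2.73], [-2.68, 2.68]. Speed limits (rad/s): [2.57, 2.57, 3.14, 3.14, 3.14, 3.14].

INTERFACE

Orientations are given as a rotation vector (axis times angle).
In Python, from plant import r gives the robot as it stands. The module is installed in compiled form; this text tells all that it offers. Calls block until the motion is done:
- r.move_pose(position, orientation): joint-space move of the TCP to a pose.
- r.move_linear(position, attitude=None, max_speed=150): straight line of the TCP; attitude=None keeps the orientation; max_speed is the mean speed in mm/s.
- r.set_joints(angles): joint-space move.
- r.let_go() and r.gripper_close(grasp_force=None): open the fingers fully, or close them until they stop; grasp_force is the grip in N (None keeps the last).
- r.dwell(seconds).
- r.solve_ik(position, orientation): joint angles nearest the present ones, or None.
- r.get_image(name): name is "scene" or "top" or "wrist"; returns the picture (384x512x3 uint8, blue, green, red); there is no depth.
- r.get_calibration(name): a dict with "fov_y" (degrees; the focal length in pixels is half the picture's height over the tangent of half this angle, whatever the lens; pixels are square), "cx", "cy" (the principal point, pixels), "R" (3x3) and "t" (3): a world point X has camera coordinates R X + t. Camera axes: x right, y down, z forward; pixel columns grow to the right and rows downward; lengths in mm; the calibration is good to about 2 mm. A picture is of the moment at which its call begins: read the wrist's pose just before it. get_calibration takes no time and is no camera call; for the wrist camera it gives the pose at the moment of the call.
A pose or a line that the arm cannot do raises r.Unreachable and nothing moves.
- r.finish_job(): hands the job in; it is judged then, once.
Readings, each from a call of its own:
- r.get_time(): time.
- r.get_joints(): joint angles.
- r.get_joint_vel(): joint speeds.
- r.get_tau(): joint torques, N m.
- r.get_ee_pos(): TCP position.
- r.get_tcp_rot(): TCP orientation.
- r.get_contact_force(): force on the tool from outside, world axes, zero at the start.
- r.get_ft_torque(): the same for the moment, N m.
- r.get_grip_width(): opening from 0.0 (shut) to 1.0 (fully open).
- r.get_grip_force(): force on a finger pad.
Only numpy, scipy, OpenCV 4.12 (cv2) and the standard library are available. Lean on these libraries where they do the work, as an engineer would, in place of code of your own. Each camera call takes 0.05 s, during which the arm holds its last target. There are 200 camera calls.

## Working session

There is one attempt and no reset: what is moved stays moved. The work goes in short steps, each a Python script; the robot and the scene stay as the last script left them, time stands still between calls to the robot, and variables do not carry over. Pictures are saved under pics/ and viewed, at most 10 in all, crops included, and the job is handed in when it is done.

```bash
mkdir -p pics; python3 - <<'E'
from plant import r
import cv2
for n in("scene","top"):
    cv2.imwrite(f"pics/{n}0.png",r.get_image(n)); c=r.get_calibration(n); print(n,c)
E
```

```text
scene {'fov_y': 53.41371236931686, 'cx': 248.66444522796976, 'cy': 193.12072193398768, 'R': array([[ 0.61236373, -0.79035533,  0.0186844 ],
       [-0.6012908 , -0.48096155, -0.63806376],
       [ 0.51328358,  0.37949235, -0.7697568 ]]), 't': array([-333.91488319,  395.62366518, 1089.17419635])}
top {'fov_y': 48.889128685551555, 'cx': 262.1652325432733, 'cy': 193.8908990501696, 'R': array([[ 0.00203779, -0.99998502,  0.00508069],
       [-0.98628872, -0.00284823, -0.16500441],
       [ 0.16501641, -0.00467479, -0.98627974]]), 't': array([ -41.0662337 ,  565.22787491, 1395.05594125])}
```

View pics/top0.png

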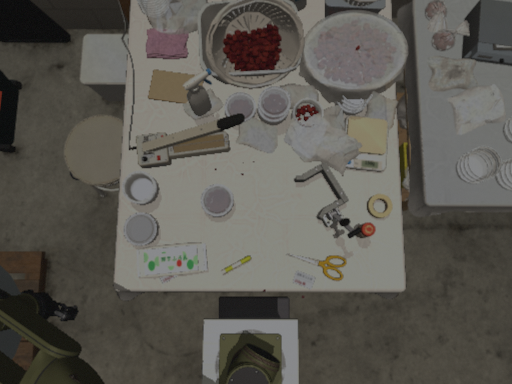

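View pics/scene0.png

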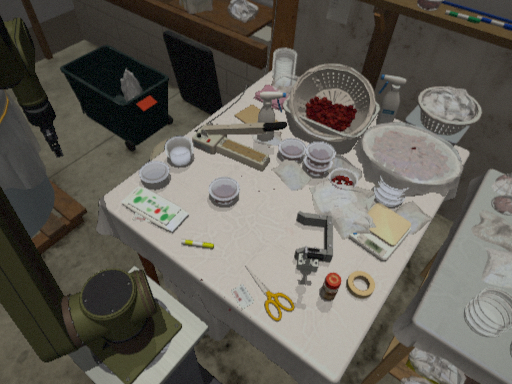

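```bash
python3 - <<'E'
import cv2,numpy as np
a=cv2.imread("pics/top0.png")[145:255,180:400]; a=cv2.resize(a,None,fx=3.6,fy=3.6,interpolation=cv2.INTER_CUBIC)
cv2.imwrite("pics/topc.png",cv2.convertScaleAbs(a,alpha=1.3))
a=cv2.imread("pics/scene0.png")[160:310,190:390]; a=cv2.resize(a,None,fx=4,fy=4,interpolation=cv2.INTER_CUBIC)
cv2.imwrite("pics/scenec.png",cv2.convertScaleAbs(a,alpha=1.3))
E
```

```text
(no output)
```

View pics/topc.png

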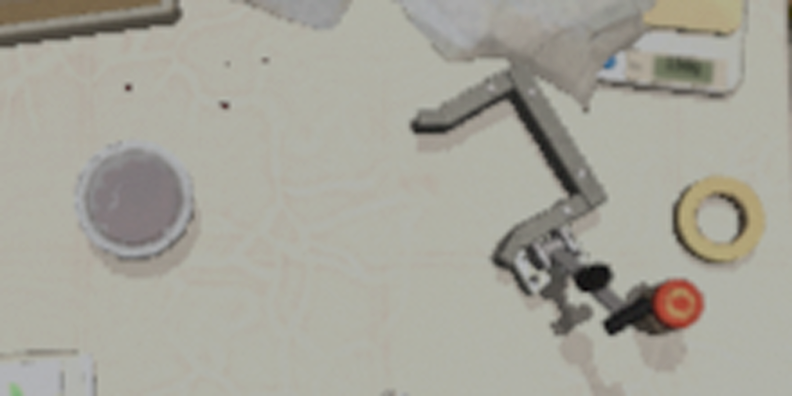

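View pics/scenec.png

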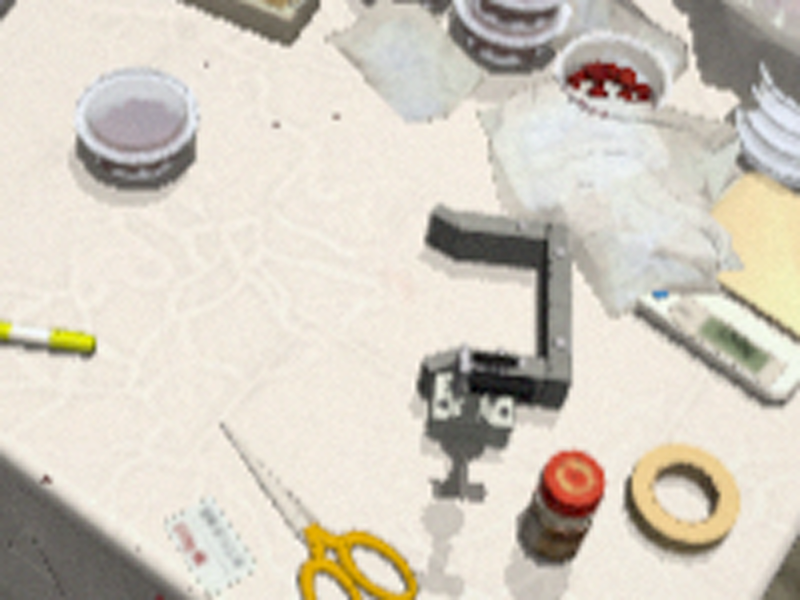

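```bash
cat > h.py <<'E'
from plant import r
import cv2,numpy as np
from scipy.optimize import least_squares
from scipy.spatial.transform import Rotation as Ro
C={n:r.get_calibration(n) for n in("scene","top")}
def proj(n,X):
    c=C[n]; p=np.atleast_2d(X)@c["R"].T+c["t"]; f=192/np.tan(np.radians(c["fov_y"]/2))
    return p[:,:2]/p[:,2:]*f+[c["cx"],c["cy"]]
def J(q,P):
    P=np.atleast_2d(np.array(P,float)); c,s=np.cos(q[2]),np.sin(q[2])
    return np.c_[q[0]+c*P[:,0]-s*P[:,1],q[1]+s*P[:,0]+c*P[:,1],P[:,2]]
def back(n,uv,z):
    return least_squares(lambda x:proj(n,[x[0],x[1],z])[0]-uv,[600,0]).x
E
cat > fit.py <<'E'
from h import *
T=lambda u,v:(180+(u+.5)/3.6-.5,145+(v+.5)/3.6-.5)
S=lambda u,v:(190+(u+.5)/4-.5,160+(v+.5)/4-.5)
obs=[("top",T(607,198),(77,-78.5,50)),("top",T(583,195),(57,-58.5,50)),("top",T(513,95),(57,58.5,50)),("top",T(412,124),(-43,86,50)),("top",T(497,257),(-43,-73,50)),
("scene",S(570,382),(77,-78.5,50)),("scene",S(440,206),(-43,86,50)),("scene",S(428,218),(-43,73,50)),("scene",S(542,243),(57,58.5,50)),
("top",T(628,311),(0,-175,189)),("top",T(611,328),(-22,-175,189))]
f=lambda q:np.concatenate([proj(n,J(q,P))[0]-uv for n,uv,P in obs])
q=least_squares(f,[650,-230,-.95],loss="soft_l1").x
print(q,f(q).reshape(-1,2).round(1))
for n,uv,z in (("top",T(134,200),50),("scene",S(137,108),52)): print("cup",n,back(n,uv,z))
print("shaker",back("top",T(679,304),106),back("scene",S(572,472),106)); print("tape",back("top",T(720,218),24))
for n in C:
    im=cv2.imread(f"pics/{n}0.png"); k=4; im=cv2.resize(im,None,fx=k,fy=k,interpolation=cv2.INTER_CUBIC)
    def pl(P,col,cl=True): cv2.polylines(im,[np.int32((proj(n,P)+.5)*k)],cl,col,1,cv2.LINE_AA)
    for z in(0,50):
        pl(J(q,[(-43,73,z),(-20,58.5,z),(57,58.5,z),(57,-58.5,z),(-20,-58.5,z),(-43,-73,z),(-43,-86,z),(-20,-78.5,z),(77,-78.5,z),(77,78.5,z),(-20,78.5,z),(-43,86,z)]),(0,0,255) if z else (0,255,0))
    pl(J(q,[(-22,-175,189),(22,-175,189)]),(255,0,0),False); pl(J(q,[(0,-92,70),(0,-175,189)]),(255,0,0),False)
    c=back("top",T(134,200),50);a=np.linspace(0,6.28,40)
    pl(np.c_[c[0]+56.5*np.cos(a),c[1]+56.5*np.sin(a),0*a+50],(0,0,255))
    o=im[145*k:255*k,180*k:400*k] if n=="top" else im[160*k:310*k,190*k:390*k]
    cv2.imwrite(f"pics/ov_{n}.png",cv2.resize(o,None,fx=min(1,800/o.shape[1]),fy=min(1,800/o.shape[1])))
E
python3 fit.py
```

```text
[ 571.5898562  -228.56677891   -1.02036957] [[ 0.8  0.3]
 [-0.7 -0.8]
 [ 0.2 -1.7]
 [-0.6 -1.7]
 [ 0.8  0.8]
 [ 0.8  0.6]
 [-3.3 -0.5]
 [-0.4 -0.5]
 [ 0.6 -0.4]
 [ 0.8  1.9]
 [-0.6  1. ]]
cup top [542.68153422 114.18353659]
cup scene [548.40050902 116.63695375]
shaker [ 441.13883986 -382.48416088] [ 445.93664894 -378.65437039]
tape [ 530.71631814 -446.21302351]
```

View pics/ov_top.png

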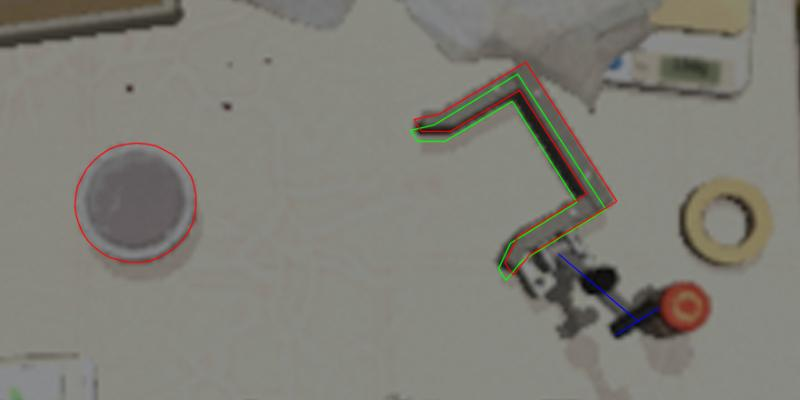

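View pics/ov_scene.png

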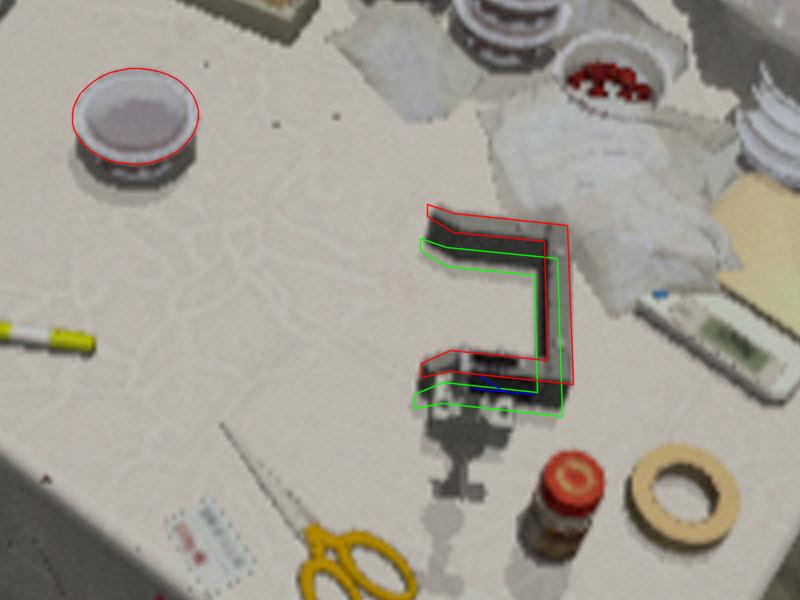

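```bash
cat >> h.py <<'E'
def ori(yaw,flip=0):   # tool down, tool x along yaw (push direction), tool y across
    return (Ro.from_euler("z",yaw+flip*np.pi)*Ro.from_euler("x",np.pi)).as_rotvec()
def best(p,yaw):
    o=[(np.abs(np.array(s)-r.get_joints()).sum(),f) for f in(0,1) if (s:=r.solve_ik(list(p),list(ori(yaw,f)))) is not None]
    print([np.round(x,2) for x in o]); return list(ori(yaw,min(o)[1]))
def shot(name):
    im=r.get_image("top"); cv2.imwrite(f"pics/{name}.png",im); return im
E
sed -i 's/^print(q.*/g=lambda v:np.concatenate([proj(n,J(v[:3],[(v[3],P[1],50) if P[0]==77 else P]))[0]-uv for n,uv,P in obs])\nv=least_squares(g,[*q,70],loss="soft_l1",f_scale=.5).x;print(v,g(v).reshape(-1,2).round(1));q=v[:3]/;s/^for n in C:/np.save("q.npy",q)\nfor n in C:/' fit.py
python3 fit.py
cat > p1.py <<'E'
from h import *
q=np.load("q.npy"); cup=np.array([545,115.]); w=J(q,[(-140,0,0)])[0,:2]
d=(w-cup)/np.linalg.norm(w-cup); yaw=np.arctan2(d[1],d[0]); print(d,yaw,r.get_time())
s=cup-d*85; o=best([*s,28],yaw)
r.move_pose([*s,150],o); r.move_linear([*s,28]); print(r.get_contact_force())
e=w-d*46
r.move_linear([*e,28],max_speed=100); print(r.get_contact_force(),r.get_ee_pos())
e2=e-d*60; r.move_linear([*e2,28]); r.move_linear([*e2,130])
r.move_pose([*(e2+[-40,100]),200],o)
shot("after1"); print(r.get_time())
E
python3 p1.py
```

```text
[ 572.22828138 -229.2698845    -1.01559431   73.3286329 ] [[ 0.1  0.5]
 [-0.5 -1.1]
 [ 0.3 -1.9]
 [-0.5 -1.7]
 [ 1.1  0.6]
 [ 0.1  0.3]
 [-3.1 -0.5]
 [-0.2 -0.5]
 [ 0.8 -0.5]
 [ 1.2  1.6]
 [-0.1  0.7]]
cup top [542.68153422 114.18353659]
cup scene [548.40050902 116.63695375]
shaker [ 441.13883986 -382.48416088] [ 445.93664894 -378.65437039]
tape [ 530.71631814 -446.21302351]
[-0.20241505 -0.97929982] -1.7746197231933076 0.1
[array([4.36, 0.  ]), array([2.31, 1.  ])]
[0.49322924 0.09588289 0.35700535]
[ 0.2019143   0.86419502 -0.30492479] [507.78375451 -65.02892271  27.98834368]
7.6833
```

```bash
python3 - <<'E'
import cv2
a=cv2.imread("pics/after1.png")[135:285,170:400]; cv2.imwrite("pics/a1c.png",cv2.convertScaleAbs(cv2.resize(a,None,fx=3.4,fy=3.4,interpolation=cv2.INTER_CUBIC),alpha=1.3))
E
```

```text
(no output)
```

View pics/a1c.png

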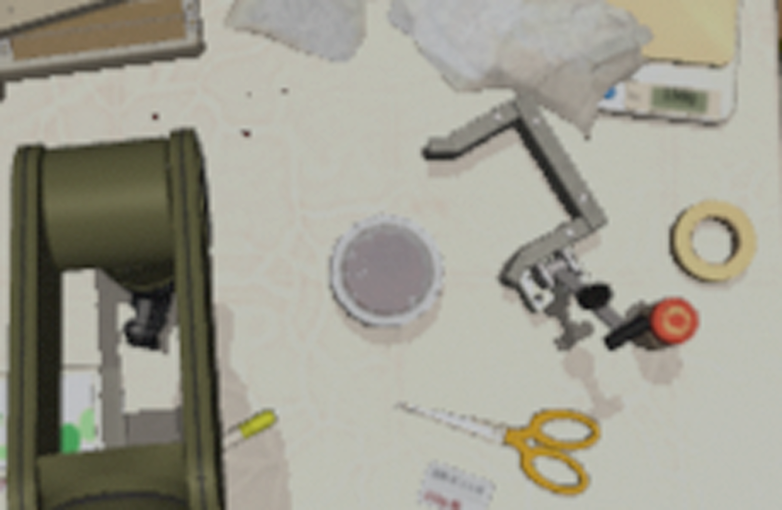

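```bash
cat > p2.py <<'E'
from h import *
q=np.load("q.npy"); c=back("top",(170+387.5/3.4-.5,135+270.5/3.4-.5),50); Ri=np.array([[np.cos(q[2]),np.sin(q[2])],[-np.sin(q[2]),np.cos(q[2])]])
cj=Ri@(c-q[:2]); print("cup",c,"in jig",cj)
P=lambda x,z=28,y=0: list(J(q,[(x,y,z)])[0])
s=cj[0]-85; o=best(P(s),q[2])
r.move_pose(P(s,130,cj[1]),o); r.move_linear(P(s,28,cj[1]))
r.move_linear(P(cj[0]-50,28,cj[1]),max_speed=100)
r.move_linear(P(-95),max_speed=80); print(r.get_contact_force(),r.get_time())
fx=np.array([np.cos(q[2]),np.sin(q[2])])
x=-95
while x<-38:
    x+=3; r.move_linear(P(x),max_speed=50); F=np.array(r.get_contact_force()); f=F[:2]@fx
    print(x,(Ri@F[:2]).round(1),round(F[2],1))
    if f<-12: break
print(r.get_ee_pos(),r.get_time()); shot("after2")
E
python3 p2.py
python3 - <<'E'
import cv2
a=cv2.imread("pics/after2.png")[135:245,250:400]; cv2.imwrite("pics/a2c.png",cv2.convertScaleAbs(cv2.resize(a,None,fx=5,fy=5,interpolation=cv2.INTER_CUBIC),alpha=1.3))
E
```

```text
cup [ 495.90779853 -111.83690806] in jig [-140.0235055    -2.95600531]
[array([3.35, 0.  ]), array([2.29, 1.  ])]
[-0.22611187  0.13689962  0.54495009] 11.3417
-92 [ 0.  -0.3] 0.2
-89 [-1.  -0.4] -0.2
-86 [-0.7 -1. ] -0.0
-83 [-1.4  0.8] -0.2
-80 [-3.7  2.6] 0.4
-77 [-5.5  5. ] -0.2
-74 [-7.1  6.9] 1.0
-71 [-10.5   9.1] 1.2
-68 [-6.3  8.7] -0.0
-65 [-6.3  8.1] -0.1
-62 [-7.   9.8] -0.5
-59 [-7.7 10.2] -1.1
-56 [-7.1  8.9] -0.5
-53 [-4.9  8.8] -1.2
-50 [-5.5  8.7] -0.7
-47 [-5.   8.4] -0.9
-44 [-4.7  7.7] 0.3
-41 [-7.6  7.9] -0.6
-38 [-13.4  10.1] 3.7
[ 551.53303692 -192.81040495   27.77219826] 16.0917
```

View pics/a2c.png

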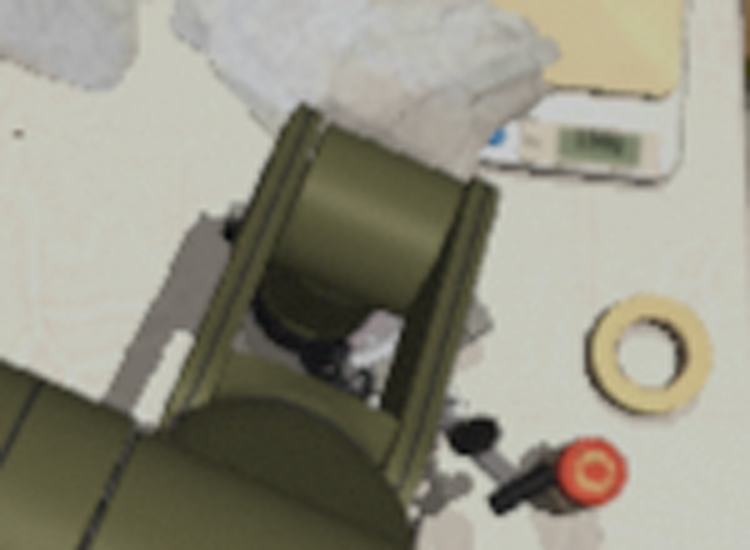

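```bash
cat > p3.py <<'E'
from h import *
q=np.load("q.npy"); Ri=np.array([[np.cos(q[2]),np.sin(q[2])],[-np.sin(q[2]),np.cos(q[2])]])
P=lambda x,z=28,y=0: list(J(q,[(x,y,z)])[0])
x=-41
r.move_linear(P(x,28,0),max_speed=30)
def rd(): F=np.array(r.get_contact_force()); v=Ri@F[:2]; e=Ri@(np.array(r.get_ee_pos())[:2]-q[:2]); print(x,y,v.round(1),round(F[2],1),e.round(1)); return v
for y in(2,4,6):
    r.move_linear(P(x,28,y),max_speed=30); v=rd()
    if v[1]<3: break
while x<-30:
    x+=1; r.move_linear(P(x,28,y),max_speed=30); r.dwell(.1); v=rd()
    if v[0]<-22: break
r.move_linear(P(-130,28,y)); r.move_linear(P(-130,150,y)); r.move_pose(J(q,[(-200,60,250)])[0].tolist(),list(r.get_tcp_rot())); 
im=shot("after3"); print(r.get_time())
cv2.imwrite("pics/a3c.png",cv2.convertScaleAbs(cv2.resize(im[135:245,250:400],None,fx=5,fy=5,interpolation=cv2.INTER_CUBIC),alpha=1.3))
E
python3 p3.py
```

```text
-41 2 [-6.4  3.3] 1.5 [-42.6   2.3]
-41 4 [-5.8 -0.6] 1.6 [-42.7   3. ]
-40 4 [-6.6  0.2] 2.9 [-42.5   2.9]
-39 4 [-9.7  0.6] 3.9 [-42.4   2.9]
-38 4 [-11.3   0.5] 6.0 [-42.2   2.8]
-37 4 [-12.7   2. ] 7.3 [-42.1   2.7]
-36 4 [-14.6   2.3] 8.2 [-42.1   2.7]
-35 4 [-18.3   3. ] 9.6 [-42.    2.6]
-34 4 [-18.1   3.2] 9.8 [-41.9   2.5]
-33 4 [-20.3   3.5] 9.9 [-41.8   2.5]
-32 4 [-21.7   5. ] 11.3 [-41.5   2.5]
-31 4 [-23.9   6.1] 12.3 [-41.4   2.5]
22.8167
```

View pics/a3c.png

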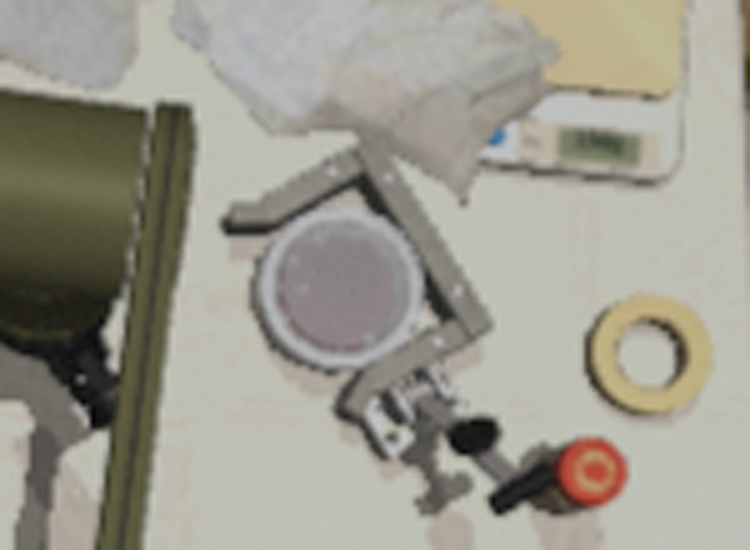

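```bash
cat > p4.py <<'E'
from h import *
q=np.load("q.npy"); Ri=np.array([[np.cos(q[2]),np.sin(q[2])],[-np.sin(q[2]),np.cos(q[2])]])
c=back("top",(250+341.5/5-.5,135+288.5/5-.5),50); print("cup in jig",Ri@(c-q[:2]))
P=lambda y,z: list(J(q,[(3,y,z)])[0])
r.gripper_close(); o=best(P(-225,197),q[2]+np.pi/2)
r.move_pose(P(-225,290),o); r.move_linear(P(-225,197))
print(r.get_contact_force(),r.get_time())
y=-225
while y<-72:
    y+=9; r.move_linear(P(y,197),max_speed=70); F=np.array(r.get_contact_force()); print(y,(Ri@F[:2]).round(1),round(F[2],1))
    if abs(F).max()>15: print("stop"); break
r.dwell(.5); print(r.get_time())
r.move_linear(P(y-40,197)); r.move_linear(P(y-40,290)); r.move_pose(list(J(q,[(-150,-200,300)])[0]),o)
im=shot("after4"); s=r.get_image("scene"); print(r.get_time())
f=lambda a:cv2.convertScaleAbs(cv2.resize(a,(400,400),interpolation=cv2.INTER_CUBIC),alpha=1.3)
cv2.imwrite("pics/a4c.png",np.hstack([f(im[130:250,270:390]),f(s[190:310,260:380])]))
E
python3 p4.py
```

```text
cup in jig [-0.36095575 -0.94795233]
[array([1.83, 0.  ])]
[-0.61522068 -0.05031924  0.21684082] 25.675
-216 [-0.2  0.1] -0.5
-207 [0.4 0.3] -0.5
-198 [-1.  -0.6] 0.5
-189 [ 0.3 -1.5] -1.2
-180 [ 0.  -3.7] 2.8
-171 [ 0.4 -2.6] 2.3
-162 [ 1.  -2.3] 0.1
-153 [ 0.1 -1.2] -0.2
-144 [-0.  -1.8] -0.1
-135 [-0.5  0. ] -0.4
-126 [ 0.3 -0.4] -0.1
-117 [ 0.8 -0.2] 0.1
-108 [ 0.4 -0.4] -0.2
-99 [ 0.8 -1.1] 1.2
-90 [-0.1 -0.1] -0.5
-81 [-0.9 -0.5] -0.0
-72 [0.3 1.3] 0.2
30.85
32.875
```

View pics/a4c.png

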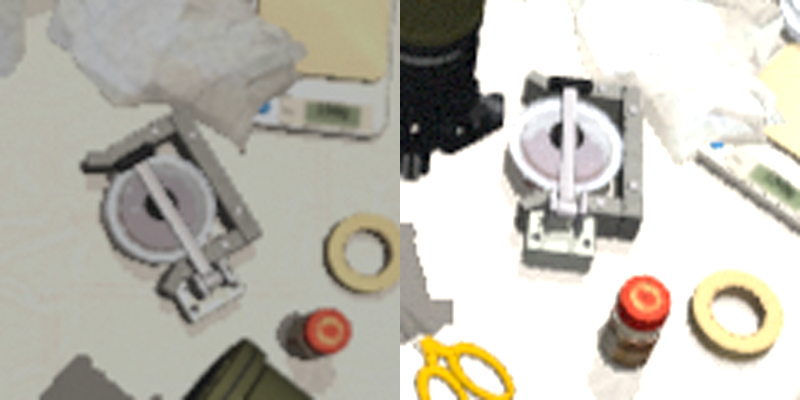

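The lever is down, with the pad centred on the lid. The cup is against the stop and the bystanders haven't moved, so I'm handing in.

```bash
python3 -c "
from plant import r
print(r.get_contact_force(),r.finish_job())"
```

```text
the job is handed in; nothing more can be done
[0.04935449 0.08172403 0.94646684] None
```

I pushed the cup against the back stop, then snapped the lever down onto its lid. The images show the pad centred on the lid, the cup about 1 mm from the seat's centre, and no bystander visibly moved. I handed the job in at about 33 s; no verdict came back, and I had no way to read the pad's pressing force.

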